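# Draw the green cutting board out from under the stack

### The job

The green cutting board is wanted for the vegetables but lies at the bottom of a stack. Press fingertips on its black rubber pad, gently (well under 25 newtons), and draw it out flat along the worktop from under the stack, letting the two-post stop hold the other boards and the shaker back, and go on sliding it until you feel its front edge butt flush against the black bumper; then let go. Touch nothing of the stack and keep it in order, with the shaker standing, and leave the tongs and the timer alone.

Things in the scene. Friction and masses are not known exactly. Their poses are not given: they have to be found in the camera images.
- green_board: green plastic board, 270 x 130 x 8 mm, 0.46 kg, flat on the worktop under the stack, its front 70 to 90 mm sticking out through the stop. Slippery (friction 0.12) but for its pad; sliding takes 2 to 6 N, rising sharply at the bumper. Too wide to grip. Origin: centre of its underside; +x along its length, the way it is drawn (front end x = +135 mm), z up.
- pad (a point): point on the board's top face (8 mm above the worktop) under the middle of the black ribbed rubber pad, 31 mm behind the front edge. The pad (44 mm along x 60 mm across) stands 3 to 10 mm proud, differently each time: find its top by feel. It gives 1 mm for 16 N. Friction on fingertips about 1.2: 8 to 18 N of press drags the board, 12 N is good; jerks or over 50 mm/s make fingers slip.
- green_front (a point): middle of the board's front edge, 4 mm up; axes as green_board
- green_rear (a point): middle of the board's rear edge, 4 mm up; axes as green_board
- stop: fixed steel arch on the worktop: two upright posts 12 mm thick at y = +84 and -84 mm of its frame, joined by a bar at 50 mm height (top 56 mm). The green board passes between the posts (156 mm clear), the wider boards on top cannot. Origin: on the worktop midway between the posts; +x is the drawing direction.
- wood_board: wooden board 170 (x) x 200 (y) x 15 mm, 0.45 kg, lying on the green board, its front edge 4 to 18 mm behind the posts; it first rides along, then meets the posts and sinks 8 mm to the worktop as the green board leaves. Origin: centre of its underside.
- white_board: white plastic board 155 (x) x 185 (y) x 12 mm, 0.3 kg, on the wooden board. Origin: centre of its underside.
- shaker: steel shaker, 55 mm diameter, 86 mm high, standing on the white board. Origin: centre of its underside.
- bumper: fixed low bumper strip, 110 mm wide, 18 mm high, with a black rubber face across the green board's path 300 to 340 mm beyond the stop. Its face looks back toward the stop; +x is the drawing direction.
- bumper_face (a point): middle of the bumper's face, 4 mm up: where the middle of the green board's front edge shall come to rest; axes as bumper
- tongs: steel tongs, 232 x 43 x 30 mm, lying beside the work on the far side; bystander, origin under its middle
- timer: white wind-up kitchen timer, 66 mm diameter, 48 mm high, on the far side of the work; bystander, origin under its middle
Things that resemble listed ones, but are neither listed nor needed, are in the scene too. What is shaped like the shaker but orange is not meant.

How it is judged:
By the outcome, as a careful person would: the job done as asked, in the order asked, and still so for the second after the job is handed in, with the robot touching nothing.
It also fails if it takes over 58 s, if anything falls off the work surface, if the arm or the gripper's body presses on something with over 40 N, if the wrist force passes 120 N, or if a joint passes its speed limit or range.

### The arm

A 7-joint arm with a two-finger parallel gripper is mounted at the origin on a cart in front of the work surface, level with it; the furniture and walls round the work are solid. World frame = base frame: x ahead of the robot, y to its left, z up, the work surface at z = 0. Lengths are in m, angles in rad, forces in N, time in s.
With the tool pointing down it reaches from about 0.4 to 0.85 m from the base axis. Payload 10.4 kg.
Tool frame: the origin (TCP) lies between the finger pads; the fingertips stand 25 mm ahead of it and the grasp point (between the pads) lies 6 mm ahead of it (tip_extent is the distance from the TCP to the fingertips, in m); y points along the fingers, z is the direction in which the jaws open and shut, and the axes are right-handed (so a half turn about y gives the same grasp; the last joint's range is limited). The gripper opens to 85 mm and grips with 20 to 120 N. Pads are 22 mm wide; open, the fingers measure 114 mm over their backs; the gripper's body (76 mm by 85 mm) begins 54 mm behind the grasp point. The pads swing forward as they close: fully open they stand 13 mm farther back than shut.
Start: joints at [1.228, 0.332, -0.065, 1.46, 0.022, 1.35, -0.088], TCP at [0.197, -0.593, 0.22] pointing down, gripper open.
Joint ranges: [-2.6, 2.6], [-0.5, 2.12], [-1.47, 1.34], [0.16, 2.42], [-1.27, 4.41], [0.06, 2.06], [-2.6, 2.6]. Speed limits (rad/s): [2.22, 2.22, 2.79, 2.79, 3.14, 3.14, 3.14].

### API

Orientations are given as a unit quaternion [w, x, y, z].
In Python, from cell import sense, read_camera, job_done, regions_of, mark_of, tip_extent gives the robot as it stands.
- The arm moves only by the tool servo_tool, never from a script. Its argument "increments" is a list of rows, each a list of 5 numbers: the finger opening in mm, from 0 to 85.4, then the shift along the tool's x, y, z in mm, then the turn about the tool's y in rad. In form: [[claw, x, y, z, roll], ...]. A call has 1 to 5 rows; each row shifts and turns the pose as measured when the row begins, along the tool's axes as they then stand; what a row does not reach is not made up. A row lasts 1/12 s, in which the tool goes at most 41.7 mm and 7.16 degrees, less where a joint would pass 70% of its speed; a pose out of reach is approached as far as the arm can. A call is refused whole if a number of a shift passes 41.7 or a number of a turn 0.125, either way. A call with a gripper value outside its range is refused whole. The fingers move at their own pace and stop on an object; the grip force is fixed at half the most. Time passes only in rows, so rows that do not move let the fingers close. It gives the time, the measured TCP pose, the force and the opening at its end, in the units of the state.
- sense(): the state, without advancing time (a new reading comes with each control period).
- read_camera(name): name is "scene" or "top" or "wrist"; returns a dict with "color" (384x512x3 uint8, red, green, blue), "vfov" (degrees; the focal length in pixels is half the picture's height over the tangent of half this angle, whatever the lens; pixels are square), "cx", "cy" (the principal point, pixels), "distortion" ([k1, k2, p1, p2, k3] as OpenCV has them; the pictures are not rectified), "R" (3x3) and "t" (3): a world point X has camera coordinates R X + t; the wrist camera has in their place "T_tool_cam" (4x4, takes a point from camera to tool coordinates, whose origin is the TCP and whose axes are the tool frame's). Camera axes: x right, y down, z forward; pixel columns grow to the right and rows downward; lengths in m; the calibration is good to about 2 mm. A picture is of the moment at which its call begins: read the wrist's pose just before it. There is no depth.
- job_done(): hands the job in, once; it reports no verdict.
Trained networks look in a picture, given as the dict that the camera call returned (one of the last four; its "shot" number tells which), for a name from the list of things; names that differ only in an ending like _2 or _b are one class to them, and where a whole thing is asked for, a point or a joint stands for the part that bears it (a point fixed in the world has none). Each returns a list of dicts, best first, with "p" (0 to 1); they miss things now and then, are a little off and sometimes report something else, mostly with a low value. They report only what shows in the picture. A call takes as long as a camera call. They do not tell look-alikes from the thing itself.
- regions_of(label, picture): "mask" (384x512 bool, what is visible of it) and "extent" ([left, top, width, height] in pixels, round what is visible of it).
- mark_of(label, picture): "centre" ([column, row] in pixels: a listed point, or the origin of a listed thing).
The state is a dict: "clock": time; "joint_pos": joint angles; "dq": joint speeds; "joint_efforts": joint torques, N m; "position": TCP position; "tcp_rot": TCP orientation; "contact_force": force on the tool from outside, world axes, zero at the start; "ft_torque": the same for the moment, N m; "finger_gap": finger opening in m.
Only numpy, scipy, OpenCV 4.12 (cv2) and the standard library are available. Lean on these libraries where they do the work, as an engineer would, in place of code of your own. Each camera call takes 0.05 s, during which the arm holds its last target. There are 200 camera calls.

## Working session

There is one attempt and no reset: what is moved stays moved. The work goes in short steps, Python scripts to look and compute and a tool call to move; the robot and the scene stay as the last step left them, time stands still between calls to the robot, and variables do not carry over. Pictures are saved under pics/ and viewed, about 8 in all and at most 12, crops included, and the job is handed in when it is done.

Besides the shell and the picture viewer there is one more tool, called after "Call:" as name(argument=value, ...), one argument or row to a line, values as JSON. servo_tool: Moves the arm, as the interface text tells. Its arguments: {"type":"object","properties":{"increments":{"type":"array","items":{"type":"array","items":{"type":"number"}}}},"required":["increments"]}

```bash
mkdir -p pics; cat > h.py <<'E'
import numpy as np, cv2
from cell import *
def K(c):
    f=c["color"].shape[0]/2/np.tan(np.radians(c["vfov"])/2)
    return np.array([[f,0,c["cx"]],[0,f,c["cy"]],[0,0,1.]])
def pose(c):
    return np.array(c["R"]),np.array(c["t"])
def ray(c,px):
    u=cv2.undistortPoints(np.array([[px]],float),K(c),np.array(c["distortion"],float))[0,0]
    R,t=pose(c); return -R.T@t, R.T@np.array([u[0],u[1],1])
def atz(c,px,z):
    o,d=ray(c,px); return o+d*(z-o[2])/d[2]
def tri(l):
    A=np.zeros((3,3));b=np.zeros(3)
    for c,p in l:
        o,d=ray(c,p);d=d/np.linalg.norm(d);M=np.eye(3)-np.outer(d,d);A+=M;b+=M@o
    return np.linalg.solve(A,b)
def proj(c,X):
    R,t=pose(c); return cv2.projectPoints(np.array([X],float),cv2.Rodrigues(R)[0],t,K(c),np.array(c["distortion"],float))[0][0,0]
E
python3 - <<'E'
from h import *
np.set_printoptions(precision=4,suppress=True)
s=sense();print(s["clock"],s["position"],s["tcp_rot"],s["contact_force"],s["finger_gap"],tip_extent)
C={n:read_camera(n) for n in("scene","top")}
for n,c in C.items(): cv2.imwrite(f"pics/{n}0.png",c["color"][...,::-1])
for l in["pad","green_front","bumper_face","stop","bumper","wood_board","white_board","shaker","timer","tongs"]:
    r={n:mark_of(l,c) for n,c in C.items()}
    for n in r: print(l,n,[(np.round(d["centre"],1),round(d["p"],2),atz(C[n],d["centre"],0)) for d in r[n][:3]])
    if all(r.values()): print("   tri",tri([(C[n],r[n][0]["centre"]) for n in r]))
E
```

```text
0.0 [ 0.1964 -0.5929  0.2192] [ 0.1125 -0.1127  0.6986 -0.6976] [-0.5783 -0.134   0.0839] 0.08524562152426739 0.025
pad scene [(array([259.1, 216.4]), 0.98, array([0.5401, 0.0937, 0.    ])), (array([230.1, 237.4]), 0.28, array([0.5432, 0.2005, 0.    ]))]
pad top [(array([257.3, 218.4]), 0.58, array([0.5261, 0.0891, 0.    ]))]
   tri [0.531  0.0934 0.0051]
green_front scene [(array([271.6, 212.6]), 0.88, array([0.5249, 0.0595, 0.    ]))]
green_front top [(array([264.6, 218. ]), 0.92, array([0.5276, 0.0704, 0.    ]))]
   tri [0.5234 0.0679 0.0079]
bumper_face scene [(array([331.9, 175. ]), 0.56, array([ 0.4975, -0.1895,  0.    ]))]
bumper_face top [(array([362.7, 235.2]), 0.83, array([ 0.4891, -0.1822,  0.    ]))]
   tri [ 0.4897 -0.1783  0.011 ]
stop scene [(array([268.7, 210.7]), 0.75, array([0.5357, 0.0594, 0.    ])), (array([248. , 230.3]), 0.69, array([ 0.5266,  0.1512, -0.    ]))]
stop top [(array([232.8, 210.9]), 0.62, array([0.544 , 0.1527, 0.    ]))]
   tri [0.5114 0.1312 0.0761]
bumper scene [(array([237. , 167.8]), 0.62, array([ 0.7375, -0.0166,  0.    ])), (array([333.7, 17
[... 584 characters left out ...]
4, 0.2548, 0.    ])), (array([259.6, 220.1]), 0.64, array([0.5296, 0.1031, 0.    ]))]
shaker top [(array([182.7, 190.3]), 0.98, array([0.5946, 0.2844, 0.    ])), (array([186.2, 278.3]), 0.89, array([0.3714, 0.2638, 0.    ]))]
   tri [ 0.5091  0.2588 -0.083 ]
timer scene [(array([235.1, 168.9]), 0.84, array([ 0.7379, -0.0086,  0.    ]))]
timer top [(array([294.9, 139.3]), 0.8, array([ 0.7391, -0.0058,  0.    ]))]
   tri [ 0.7374 -0.0064  0.0019]
tongs scene [(array([162.4, 214. ]), 0.68, array([0.7419, 0.2687, 0.    ])), (array([333.2, 178.3]), 0.63, array([ 0.4854, -0.179 ,  0.    ]))]
tongs top [(array([194.9, 137.5]), 0.59, array([0.7372, 0.2597, 0.    ]))]
   tri [ 0.7424  0.2639 -0.0053]
```

```bash
python3 -c "
import cv2,numpy as np
a=cv2.imread('pics/scene0.png')[130:330,130:400];b=cv2.imread('pics/top0.png')[110:310,140:410]
cv2.imwrite('pics/both.png',np.vstack([cv2.resize(a,(800,300))if 0 else cv2.resize(a,None,fx=1.5,fy=1.5,interpolation=2),cv2.resize(b,None,fx=1.5,fy=1.5,interpolation=2)]))
cv2.imwrite('pics/both2.png',np.hstack([cv2.resize(a,(400,296)),cv2.resize(b,(400,296))]))
cv2.imwrite('pics/topc.png',cv2.resize(b,(800,593),interpolation=2))
"
```

```text
(no output)
```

View pics/topc.png

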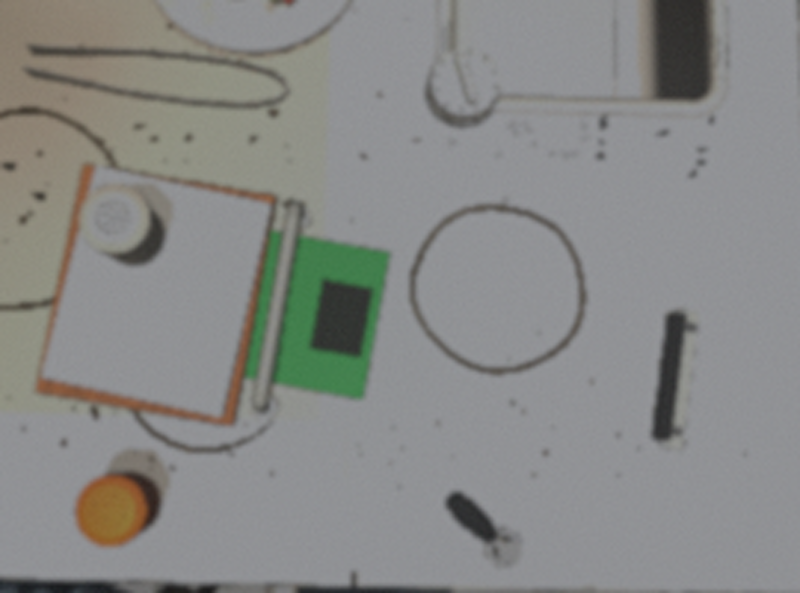

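View pics/scene0.png

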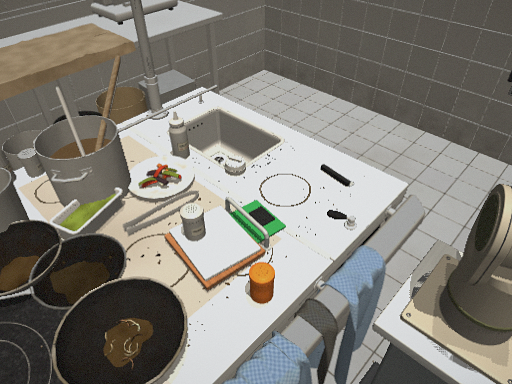

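The top view (crop px, 2.96x) shows the green board's front edge from (389,253) to (362,398), the black pad at (341,318), the stop bar at (278,305), and the bumper's face from (667,315) to (655,438).

Things that could be mistaken for what I want:
- **Pad:** the dark brush handle at (470,515), the bumper strip at (665,375) and the dark sink block at (682,50). The black square on the green board is the right one.
- **Shaker:** the orange one at (112,510) is a decoy. The steel one at (120,220) stands on the stack.

Next I'll measure from colour edges and set up the wrist approach.

```bash
cat > m.py <<'E'
from h import *
def top_measure(c,zg=0.008,bump=True):
    im=c["color"]; hsv=cv2.cvtColor(im,cv2.COLOR_RGB2HSV)
    g=((hsv[...,0]>50)&(hsv[...,0]<80)&(hsv[...,1]>100)).astype(np.uint8)
    g[:150]=0
    n,l,st,ce=cv2.connectedComponentsWithStats(g)
    return g,hsv
def rect(mask,c,z):
    ys,xs=np.nonzero(mask); P=np.array([atz(c,(x,y),z)[:2] for x,y in zip(xs,ys)]).astype(np.float32)*1000
    return cv2.minAreaRect(P),P
E
python3 - <<'E'
from m import *
from scipy.spatial.transform import Rotation as Ro
np.set_printoptions(precision=4,suppress=True)
s=sense();q=s["tcp_rot"];print(Ro.from_quat(q[1:]+q[:1] if isinstance(q,list) else np.r_[q[1:],q[0]]).as_matrix())
c=read_camera("top");g,hsv=top_measure(c)
# front part of green = x > bar; crop px col -> >235
gf=g.copy();gf[:,:238]=0
r,P=rect(gf,c,.008);print("green front part",r,cv2.boxPoints(r))
dark=(hsv[...,2]<80).astype(np.uint8)
def comp(m,p):
    n,l=cv2.connectedComponents(m);return l==l[p[1],p[0]]
for nm,p,z in(("pad",(255,217),.014),("bump",(365,236),.018)):
    m=comp(dark,p);r,P=rect(m,c,z);print(nm,m.sum(),r,cv2.boxPoints(r).tolist())
for nm,p in(("post far",(140+294/2.963,110+205/2.963)),("post near",(140+262/2.963,110+405/2.963))): print(nm,atz(c,p,.056))
sc=read_camera("scene");w=cv2.cvtColor(sc["color"],cv2.COLOR_RGB2HSV)
d2=(w[...,2]<70).astype(np.uint8);m=comp(d2,(336,175));r,P=rect(m,sc,.018);print("scene bump",m.sum(),r,cv2.boxPoints(r).tolist())
g2=((w[...,0]>50)&(w[...,0]<80)&(w[...,1]>100)).astype(np.uint8);g2[:190]=0;g2[240:]=0;g2[:,:225]=0
r,P=rect(g2,sc,.008);print("scene green",g2.sum(),cv2.boxPoints(r).tolist())
E
```

```text
[[-0.9493  0.0001  0.3144]
 [-0.3144 -0.0001 -0.9493]
 [-0.     -1.      0.0001]]
green front part ((530.269775390625, 105.47913360595703), (76.6711196899414, 124.59476470947266), 80.89810180664062) [[462.6925  77.4811]
 [585.7184  57.7714]
 [597.847  133.4771]
 [474.8212 153.1869]]
pad 378 ((528.9277954101562, 95.38469696044922), (41.72785568237305, 58.17337417602539), 81.0274658203125) [[496.94305419921875, 79.31246185302734], [554.4046020507812, 70.23969268798828], [560.9125366210938, 111.4569320678711], [503.45098876953125, 120.52970123291016]]
bump 242 ((485.64849853515625, -183.4857177734375), (15.016828536987305, 105.60773468017578), 82.34416198730469) [[432.3150329589844, -183.89254760742188], [536.9813842773438, -197.96185302734375], [538.98193359375, -183.07888793945312], [434.31561279296875, -169.00958251953125]]
post far [0.6165 0.1357 0.056 ]
post near [0.4518 0.1564 0.056 ]
scene bump 192 ((481.4259338378906, -175.635986328125), (24.656538009643555, 114.29774475097656), 81.00360870361328) [[423.05230712890625, -178.8760986328125], [535.9439697265625, -196.74908447265625], [539.799560546875, -172.3958740234375], [426.90789794921875, -154.52288818359375]]
scene green 753 [[231.53326416015625, 68.6971664428711], [280.4718017578125, -59.05525588989258], [628.4605712890625, 74.2500228881836], [579.5220336914062, 202.00244140625]]
```

Call:
servo_tool(
  increments=[
    [16,-27,0,-27,-0.055],
    [16,-28,0,-26,-0.055],
    [16,-29,0,-24,-0.055],
    [16,-31,0,-23,-0.055],
    [16,-32,0,-21,-0.055],
  ],
)

```text
clock: 1.62
position: [0.2761, -0.422, 0.2174]
tcp_rot: [-0.204, 0.207, -0.676, 0.677]
contact_force: [1.7, -1.2, 0.3]
finger_gap: 0.0255
```

Call:
servo_tool(
  increments=[
    [16,-33,0,-19,-0.055],
    [16,-34,0,-17,-0.055],
    [16,-35,0,-15,-0.055],
    [16,-36,0,-13,-0.055],
    [16,-37,0,-11,-0.055],
  ],
)

```text
clock: 2.03
position: [0.3628, -0.2421, 0.2175]
tcp_rot: [-0.299, 0.303, -0.639, 0.641]
contact_force: [0.7, -0.3, 0.6]
finger_gap: 0.0158
```

Call:
servo_tool(
  increments=[
    [16,-37,0,-9,-0.055],
    [16,-37,0,-7,-0.055],
    [16,-37,0,-5,-0.055],
    [16,-37,0,-3,-0.055],
    [16,-38,0,-1,-0.055],
  ],
)

```text
clock: 2.45
position: [0.4459, -0.0629, 0.218]
tcp_rot: [-0.388, 0.391, -0.587, 0.593]
contact_force: [2.0, -1.0, -0.9]
finger_gap: 0.0162
```

Call:
servo_tool(
  increments=[
    [16,-38,10,1,-0.055],
    [16,-37,10,3,-0.055],
    [16,-37,10,5,-0.055],
    [16,-37,10,7,-0.055],
    [16,-20,10,5,-0.055],
  ],
)

```text
clock: 2.87
position: [0.521, 0.1041, 0.1694]
tcp_rot: [-0.472, 0.47, -0.522, 0.533]
contact_force: [-0.8, 0.2, 0.3]
finger_gap: 0.0161
```

```bash
cat >> h.py <<'E'
from scipy.spatial.transform import Rotation as Ro
def toolR(s):
    q=np.array(s["tcp_rot"]); return Ro.from_quat(np.r_[q[1:],q[0]]).as_matrix()
def wrist():
    s=sense(); c=read_camera("wrist"); T=np.array(c["T_tool_cam"]); W=np.eye(4); W[:3,:3]=toolR(s); W[:3,3]=s["position"]
    M=np.linalg.inv(W@T); c["R"]=M[:3,:3]; c["t"]=M[:3,3]; return s,c
E
python3 - <<'E'
from h import *
np.set_printoptions(precision=4,suppress=True)
s,c=wrist();print(s["clock"],s["position"],toolR(s)[:,0],s["contact_force"])
cv2.imwrite("pics/w1.png",c["color"][...,::-1])
for l in("pad","green_front","stop"):
    print(l,[(d["centre"],d["p"],atz(c,d["centre"],.008)) for d in mark_of(l,c)[:2]])
print(proj(c,[.5289,.0954,.014]))
E
```

```text
2.8667 [0.521  0.1041 0.1694] [-0.1127 -0.9936  0.008 ] [-0.7705  0.2251  0.2961]
pad []
green_front [([259.6, 201.4], 0.56, array([0.5236, 0.0665, 0.008 ]))]
stop [([262.6, 131.0], 0.94, array([0.5361, 0.1498, 0.008 ]))]
[261.5692 179.3718]
```

View pics/w1.png

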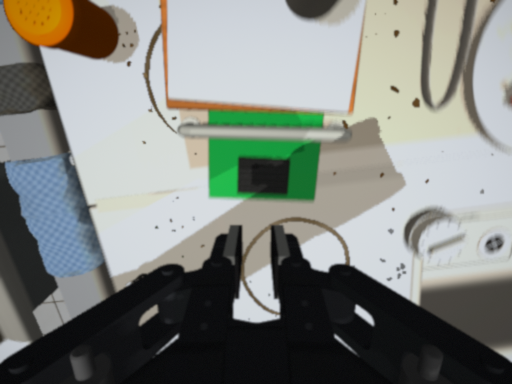

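The wrist view shows the black pad at (263,176) on the green board, with the stop bar at (262,131). That agrees with the top view's prediction of (262,179). I'll refine it by segmentation.

```bash
python3 - <<'E'
from m import *
np.set_printoptions(precision=4,suppress=True)
s,c=wrist();hsv=cv2.cvtColor(c["color"],cv2.COLOR_RGB2HSV)
d=(hsv[...,2]<70).astype(np.uint8);d[:145]=0;d[205:]=0;n,l=cv2.connectedComponents(d);m=l==l[176,263]
r,P=rect(m,c,.014);print("pad",m.sum(),r,P.mean(0))
g=((hsv[...,0]>50)&(hsv[...,0]<80)&(hsv[...,1]>100)).astype(np.uint8);g[:143]=0
r,P=rect(g|m.astype(np.uint8),c,.008);print("green",cv2.boxPoints(r).tolist(),r[2])
p=r[0]
E
```

```text
pad 1828 ((530.5319213867188, 96.45606994628906), (43.60239028930664, 58.23530197143555), 80.59219360351562) [530.7706  97.1373]
green [[462.3237609863281, 77.27952575683594], [588.3678588867188, 56.869503021240234], [599.2315673828125, 123.95925903320312], [473.18743896484375, 144.36927795410156]] 80.80207061767578
```

Call:
servo_tool(
  increments=[
    [16,3,20,5,0.02],
    [16,3,25,4,0.015],
    [16,0,25,1,0.012],
    [16,0,20,0,0],
    [16,0,10,0,0],
  ],
)

```text
clock: 3.53
position: [0.535, 0.0815, 0.0727]
tcp_rot: [-0.454, 0.45, -0.534, 0.554]
contact_force: [0.1, 0.1, -0.1]
finger_gap: 0.0159
```

```bash
cat > st.py <<'E'
from h import *
np.set_printoptions(precision=4,suppress=True)
s=sense();R=toolR(s);print(s["clock"],s["position"],"yaw",np.degrees(np.arctan2(R[1,0],R[0,0])),"tilt",R[2,0],R[2,2],s["contact_force"],s["ft_torque"])
E
python3 st.py
```

```text
3.5333 [0.535  0.0815 0.0727] yaw -100.59012956431432 tilt 0.012906700951344385 0.025212271282469334 [ 0.1298  0.0836 -0.1118] [ 0.02   -0.0437  0.0083]
```

Call:
servo_tool(
  increments=[
    [16,-8,2,-4,-0.015],
    [16,-5,2,-3,-0.01],
    [16,0,0,0,0],
  ],
)

```text
clock: 3.78
position: [0.5298, 0.0932, 0.0682]
tcp_rot: [-0.459, 0.456, -0.529, 0.549]
contact_force: [-0.5, 0.5, 0.2]
finger_gap: 0.0161
```

```bash
python3 st.py
```

```text
3.7833 [0.5298 0.0932 0.0682] yaw -99.34172989530475 tilt 0.015529193005554276 0.024213785177607666 [-0.5252  0.4739  0.151 ] [ 0.0779  0.0267 -0.021 ]
```

Call:
servo_tool(
  increments=[
    [16,-2,8,0,0],
    [16,-1,6,0,0],
    [16,0,4,0,0],
    [16,0,2,0,0],
    [16,0,0,0,0],
  ],
)

```text
clock: 4.2
position: [0.5329, 0.097, 0.0498]
tcp_rot: [-0.461, 0.455, -0.527, 0.55]
contact_force: [0.4, -0.9, -0.2]
finger_gap: 0.016
```

Call:
servo_tool(
  increments=[
    [16,0,1,0,0],
    [16,0,1,0,0],
  ],
)

```text
clock: 4.37
position: [0.5331, 0.0969, 0.0479]
tcp_rot: [-0.461, 0.455, -0.527, 0.55]
contact_force: [0.2, 0.4, 0.2]
finger_gap: 0.016
```

```bash
python3 st.py
```

```text
4.3667 [0.5331 0.0969 0.0479] yaw -99.2959713243974 tilt 0.014623055793323958 0.030112487572761915 [0.2306 0.427  0.2308] [ 0.0051  0.009  -0.0285]
```

Call:
servo_tool(
  increments=[
    [16,0,1,-2,0],
    [16,0,1,-1,0],
    [16,0,1,0,0],
    [16,0,0.7,0,0],
  ],
)

```text
clock: 4.7
position: [0.5302, 0.0972, 0.044]
tcp_rot: [-0.461, 0.455, -0.527, 0.55]
contact_force: [-0.3, 0.4, -0.4]
finger_gap: 0.016
```

Call:
servo_tool(
  increments=[
    [16,0,0.8,0,0],
    [16,0,0.6,0,0],
  ],
)

```text
clock: 4.87
position: [0.5302, 0.0971, 0.0425]
tcp_rot: [-0.461, 0.455, -0.527, 0.55]
contact_force: [0.6, -0.0, -0.7]
finger_gap: 0.0163
```

Call:
servo_tool(
  increments=[
    [16,0,0.6,0,0],
    [16,0,0.4,0,0],
  ],
)

```text
clock: 5.03
position: [0.5303, 0.0971, 0.0414]
tcp_rot: [-0.461, 0.455, -0.527, 0.55]
contact_force: [-0.1, -0.3, -0.5]
finger_gap: 0.016
```

Call:
servo_tool(
  increments=[
    [16,0,0.5,0,0],
    [16,0,0.3,0,0],
  ],
)

```text
clock: 5.2
position: [0.5303, 0.0971, 0.0404]
tcp_rot: [-0.461, 0.455, -0.527, 0.55]
contact_force: [-0.5, 0.2, -0.6]
finger_gap: 0.0163
```

Call:
servo_tool(
  increments=[
    [16,0,0.5,0,0],
    [16,0,0.4,0,0],
  ],
)

```text
clock: 5.37
position: [0.5305, 0.097, 0.0395]
tcp_rot: [-0.461, 0.455, -0.527, 0.551]
contact_force: [-0.5, -0.3, -0.1]
finger_gap: 0.0159
```

Call:
servo_tool(
  increments=[
    [16,0,0.4,0,0],
    [16,0,0.4,0,0],
  ],
)

```text
clock: 5.53
position: [0.5305, 0.097, 0.0386]
tcp_rot: [-0.461, 0.455, -0.527, 0.55]
contact_force: [0.3, -0.2, -0.4]
finger_gap: 0.016
```

Call:
servo_tool(
  increments=[
    [16,0,0.4,0,0],
    [16,0,0.4,0,0],
  ],
)

```text
clock: 5.7
position: [0.5305, 0.097, 0.0377]
tcp_rot: [-0.461, 0.455, -0.527, 0.55]
contact_force: [0.9, 0.6, -0.4]
finger_gap: 0.016
```

Call:
servo_tool(
  increments=[
    [16,0,0.4,0,0],
    [16,0,0.3,0,0],
  ],
)

```text
clock: 5.87
position: [0.5305, 0.097, 0.0369]
tcp_rot: [-0.461, 0.455, -0.527, 0.55]
contact_force: [0.3, 0.5, -0.2]
finger_gap: 0.016
```

Call:
servo_tool(
  increments=[
    [16,0,0.4,0,0],
    [16,0,0.3,0,0],
  ],
)

```text
clock: 6.03
position: [0.5305, 0.097, 0.0361]
tcp_rot: [-0.461, 0.455, -0.527, 0.55]
contact_force: [0.2, 1.2, -0.3]
finger_gap: 0.0157
```

Call:
servo_tool(
  increments=[
    [16,0,0.3,0,0],
    [16,0,0.3,0,0],
  ],
)

```text
clock: 6.2
position: [0.5306, 0.097, 0.0355]
tcp_rot: [-0.461, 0.455, -0.527, 0.551]
contact_force: [0.5, 0.1, 0.3]
finger_gap: 0.0159
```

Call:
servo_tool(
  increments=[
    [16,0,0.3,0,0],
    [16,0,0.3,0,0],
  ],
)

```text
clock: 6.37
position: [0.5306, 0.097, 0.0348]
tcp_rot: [-0.461, 0.455, -0.527, 0.551]
contact_force: [0.5, 1.2, -0.3]
finger_gap: 0.0163
```

Call:
servo_tool(
  increments=[
    [16,0,0.3,0,0],
    [16,0,0.3,0,0],
  ],
)

```text
clock: 6.53
position: [0.5306, 0.097, 0.0342]
tcp_rot: [-0.461, 0.455, -0.527, 0.55]
contact_force: [0.5, 0.5, -0.6]
finger_gap: 0.0156
```

```bash
python3 st.py
```

```text
6.5333 [0.5306 0.097  0.0342] yaw -99.33125233542843 tilt 0.014540308039395544 0.030721221649995772 [ 0.4804  0.4699 -0.5956] [ 0.0106  0.0277 -0.0278]
```

Call:
servo_tool(
  increments=[
    [16,0,0.4,0,0],
    [16,0,0.3,0,0],
  ],
)

```text
clock: 6.7
position: [0.5307, 0.0969, 0.0334]
tcp_rot: [-0.461, 0.455, -0.527, 0.551]
contact_force: [-0.2, -0.5, -0.7]
finger_gap: 0.0161
```

Call:
servo_tool(
  increments=[
    [16,0,0.4,0,0],
    [16,0,0.3,0,0],
  ],
)

```text
clock: 6.87
position: [0.5307, 0.0969, 0.0326]
tcp_rot: [-0.461, 0.455, -0.527, 0.551]
contact_force: [-0.9, 0.2, -0.1]
finger_gap: 0.0159
```

```bash
python3 - <<'E'
from h import *
s,c=wrist();cv2.imwrite("pics/w2.png",cv2.resize(c["color"][100:384,130:400,::-1],None,fx=2,fy=2));print(s["position"],s["contact_force"])
E
```

```text
[0.53068656 0.09691538 0.03263313] [-0.92594236  0.16681225 -0.06133298]
```

View pics/w2.png

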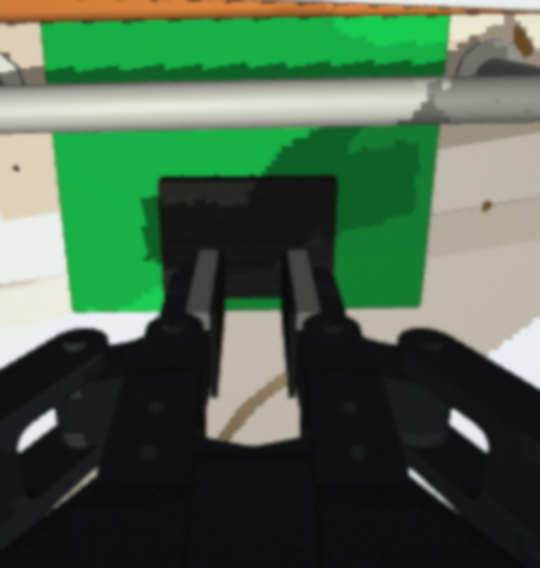

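The picture shows both fingertips over the pad: tips at crop px (205,250) and (300,250), pad spanning 160–335. I'll keep feeling downward.

Call:
servo_tool(
  increments=[
    [16,0,0.4,0,0],
    [16,0,0.3,0,0],
  ],
)

```text
clock: 7.08
position: [0.5307, 0.0969, 0.0318]
tcp_rot: [-0.461, 0.455, -0.527, 0.551]
contact_force: [-0.1, -0.2, 0.1]
finger_gap: 0.0157
```

Call:
servo_tool(
  increments=[
    [16,0,0.3,0,0],
    [16,0,0.3,0,0],
  ],
)

```text
clock: 7.25
position: [0.5307, 0.0969, 0.0312]
tcp_rot: [-0.461, 0.455, -0.527, 0.551]
contact_force: [1.0, 0.0, -0.2]
finger_gap: 0.0162
```

Call:
servo_tool(
  increments=[
    [16,0,0.4,0,0],
    [16,0,0.3,0,0],
  ],
)

```text
clock: 7.42
position: [0.5307, 0.0969, 0.0304]
tcp_rot: [-0.461, 0.455, -0.527, 0.55]
contact_force: [0.2, -0.1, 0.8]
finger_gap: 0.016
```

Call:
servo_tool(
  increments=[
    [16,0,0.3,0,0],
    [16,0,0.3,0,0],
  ],
)

```text
clock: 7.58
position: [0.5308, 0.0969, 0.0298]
tcp_rot: [-0.461, 0.455, -0.527, 0.551]
contact_force: [-0.4, 0.0, -0.1]
finger_gap: 0.0158
```

Call:
servo_tool(
  increments=[
    [16,0,0.4,0,0],
    [16,0,0.3,0,0],
  ],
)

```text
clock: 7.75
position: [0.5308, 0.0968, 0.029]
tcp_rot: [-0.461, 0.455, -0.527, 0.551]
contact_force: [-0.0, -0.3, 0.5]
finger_gap: 0.0159
```

Call:
servo_tool(
  increments=[
    [16,0,0.3,0,0],
    [16,0,0.3,0,0],
  ],
)

```text
clock: 7.92
position: [0.5308, 0.0969, 0.0283]
tcp_rot: [-0.461, 0.455, -0.527, 0.55]
contact_force: [-0.7, -0.5, -0.4]
finger_gap: 0.0155
```

Call:
servo_tool(
  increments=[
    [16,0,0.4,0,0],
    [16,0,0.3,0,0],
  ],
)

```text
clock: 8.08
position: [0.5308, 0.0968, 0.0275]
tcp_rot: [-0.461, 0.455, -0.527, 0.551]
contact_force: [0.1, 0.6, -0.6]
finger_gap: 0.0159
```

Call:
servo_tool(
  increments=[
    [16,0,0.3,0,0],
    [16,0,0.3,0,0],
  ],
)

```text
clock: 8.25
position: [0.5308, 0.0968, 0.0268]
tcp_rot: [-0.461, 0.455, -0.527, 0.551]
contact_force: [1.2, -0.2, -0.1]
finger_gap: 0.0162
```

```bash
python3 -c "
from h import *
s,c=wrist();cv2.imwrite('pics/w3.png',cv2.resize(c['color'][180:300,180:340,::-1],None,fx=4,fy=4));R=toolR(s)
for e in(.015,.02,.025): print(e,proj(c,np.array(s['position'])+R@[0,e,.01]),proj(c,np.array(s['position'])+R@[-.011,e,-.01]))
"; python3 st.py
```

```text
0.015 [270.61070735 222.65406191] [240.32739315 207.14746724]
0.02 [270.2336282  219.71969385] [240.73092632 204.56482146]
0.025 [269.87526529 216.93134353] [241.11405858 202.11304164]
8.3 [0.5308 0.0968 0.0268] yaw -99.3301870783769 tilt 0.014518706328876751 0.030714545994068865 [-0.7695  0.3958 -0.067 ] [ 0.0172  0.0639 -0.0063]
```

View pics/w3.png

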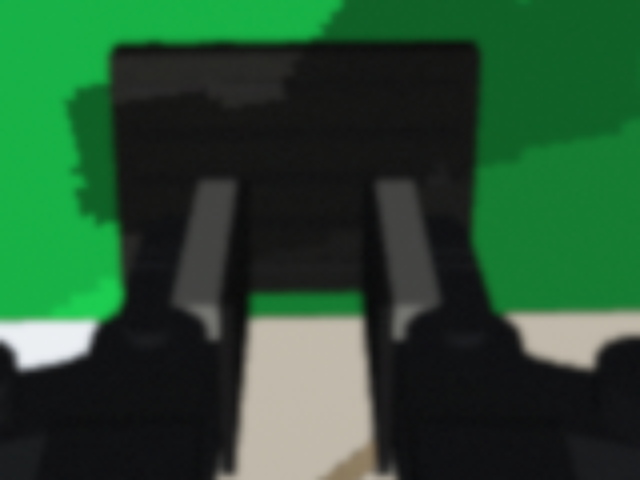

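The tips are over the pad's middle and still hover, because the partly open pads stand back. I'll keep feeling.

Call:
servo_tool(
  increments=[
    [16,0,0.5,0,0],
    [16,0,0.4,0,0],
  ],
)

```text
clock: 8.47
position: [0.5309, 0.0968, 0.0259]
tcp_rot: [-0.461, 0.455, -0.527, 0.551]
contact_force: [0.7, 0.1, -0.2]
finger_gap: 0.0159
```

Call:
servo_tool(
  increments=[
    [16,0,0.4,0,0],
    [16,0,0.4,0,0],
  ],
)

```text
clock: 8.63
position: [0.5309, 0.0968, 0.025]
tcp_rot: [-0.461, 0.455, -0.527, 0.551]
contact_force: [0.1, 0.2, 0.3]
finger_gap: 0.016
```

```bash
python3 st.py
```

```text
8.6333 [0.5309 0.0968 0.025 ] yaw -99.33526792721942 tilt 0.014536258905429311 0.030797184310923043 [0.1099 0.2355 0.3487] [-0.0088  0.0404  0.0283]
```

Call:
servo_tool(
  increments=[
    [16,0,0.4,0,0],
    [16,0,0.4,0,0],
  ],
)

```text
clock: 8.8
position: [0.5309, 0.0968, 0.0241]
tcp_rot: [-0.461, 0.455, -0.527, 0.551]
contact_force: [0.6, 0.2, 0.0]
finger_gap: 0.016
```

Call:
servo_tool(
  increments=[
    [16,0,0.4,0,0],
    [16,0,0.4,0,0],
  ],
)

```text
clock: 8.97
position: [0.5309, 0.0967, 0.0232]
tcp_rot: [-0.461, 0.455, -0.527, 0.551]
contact_force: [0.4, -0.8, -0.5]
finger_gap: 0.016
```

```bash
python3 st.py
```

```text
8.9667 [0.5309 0.0967 0.0232] yaw -99.33453289095495 tilt 0.014522512404615884 0.030735140404799882 [ 0.4099 -0.8072 -0.4684] [0.0109 0.0531 0.0182]
```

```bash
python3 -c "
from h import *
s,c=wrist();a=c['color'][180:270,200:310,::-1];a=np.clip(a.astype(float)*4,0,255).astype(np.uint8)
b=read_camera('scene');print(proj(b,s['position']));p=proj(b,s['position']).astype(int);bb=b['color'][p[1]-45:p[1]+25,p[0]-35:p[0]+45,::-1]
cv2.imwrite('pics/w4.png',np.hstack([cv2.resize(a,(440,400)),cv2.resize(bb,(360,400))[:, :340]]))
"
```

```text
[260.85233857 212.53756213]
```

View pics/w4.png

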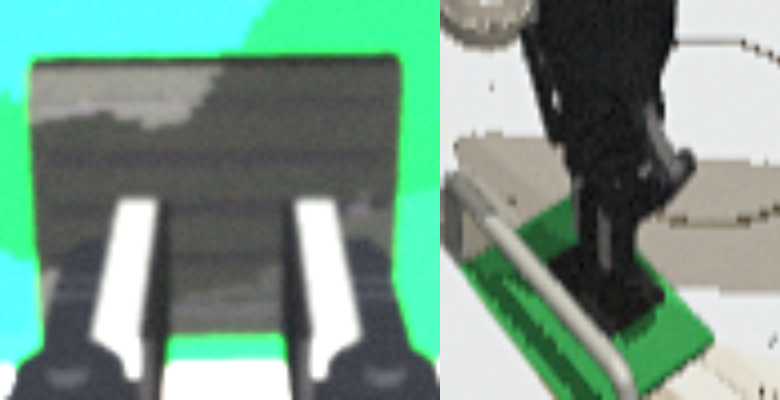

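The tips look to be over the pad's middle, but the height is hard to judge, black on black. Force decides, so I'll keep going in small steps.

Call:
servo_tool(
  increments=[
    [16,0,0.4,0,0],
    [16,0,0.4,0,0],
  ],
)

```text
clock: 9.23
position: [0.531, 0.0967, 0.0224]
tcp_rot: [-0.461, 0.455, -0.527, 0.551]
contact_force: [-0.3, -0.2, -0.1]
finger_gap: 0.016
```

Call:
servo_tool(
  increments=[
    [16,0,0.4,0,0],
    [16,0,0.4,0,0],
  ],
)

```text
clock: 9.4
position: [0.531, 0.0967, 0.0215]
tcp_rot: [-0.461, 0.455, -0.527, 0.551]
contact_force: [-0.5, -0.3, 0.9]
finger_gap: 0.0161
```

```bash
python3 st.py; python3 -c "
from h import *
c=read_camera('wrist');print(c['vfov'],c['cx'],c['cy'],np.round(c['T_tool_cam'],3).tolist(), np.round(sense()['joint_efforts'],2))"
```

```text
9.4 [0.531  0.0967 0.0215] yaw -99.32922211587326 tilt 0.014510102232896394 0.03081964211017721 [-0.4568 -0.3124  0.8756] [ 0.0544 -0.0107 -0.0589]
70.05702864215853 256.04354350107565 189.28641864784203 [[-0.0, 0.959, 0.285, -0.073], [-0.001, -0.285, 0.959, -0.154], [1.0, -0.0, 0.001, 0.0], [0.0, 0.0, 0.0, 1.0]] [-3.000e-02 -5.293e+01 -9.990e+00 -3.109e+01  1.400e-01 -6.000e-02
  1.000e-02]
```

Call:
servo_tool(
  increments=[
    [16,0,0.4,0,0],
    [16,0,0.4,0,0],
  ],
)

```text
clock: 9.62
position: [0.531, 0.0967, 0.0206]
tcp_rot: [-0.461, 0.455, -0.527, 0.551]
contact_force: [-0.4, 0.2, -0.3]
finger_gap: 0.0158
```

Call:
servo_tool(
  increments=[
    [16,0,0.4,0,0],
    [16,0,0.4,0,0],
  ],
)

```text
clock: 9.78
position: [0.5311, 0.0967, 0.0197]
tcp_rot: [-0.461, 0.455, -0.527, 0.551]
contact_force: [-0.5, 0.5, -0.7]
finger_gap: 0.0161
```

```bash
python3 st.py
```

```text
9.7833 [0.5311 0.0967 0.0197] yaw -99.33483542408423 tilt 0.01451119400892148 0.03081161201385965 [-0.5443  0.5181 -0.667 ] [ 0.0492  0.0096 -0.0252]
```

Call:
servo_tool(
  increments=[
    [16,0,0.4,0,0],
    [16,0,0.4,0,0],
  ],
)

```text
clock: 9.95
position: [0.5311, 0.0967, 0.0188]
tcp_rot: [-0.461, 0.455, -0.527, 0.551]
contact_force: [0.4, 0.2, -1.1]
finger_gap: 0.016
```

Call:
servo_tool(
  increments=[
    [16,0,0.4,0,0],
    [16,0,0.4,0,0],
  ],
)

```text
clock: 10.12
position: [0.5311, 0.0966, 0.018]
tcp_rot: [-0.461, 0.455, -0.527, 0.551]
contact_force: [0.7, 0.5, -0.5]
finger_gap: 0.016
```

```bash
python3 st.py
```

```text
10.1167 [0.5311 0.0966 0.018 ] yaw -99.33565136729426 tilt 0.014519236854615036 0.030794537836999175 [ 0.6802  0.4703 -0.492 ] [-0.0319  0.0629  0.0098]
```

Call:
servo_tool(
  increments=[
    [16,0,0.4,0,0],
    [16,0,0.4,0,0],
  ],
)

```text
clock: 10.28
position: [0.5311, 0.0966, 0.0171]
tcp_rot: [-0.461, 0.455, -0.527, 0.551]
contact_force: [0.2, -0.6, -0.8]
finger_gap: 0.016
```

Call:
servo_tool(
  increments=[
    [16,0,0.4,0,0],
    [16,0,0.4,0,0],
  ],
)

```text
clock: 10.45
position: [0.5311, 0.0966, 0.0162]
tcp_rot: [-0.461, 0.455, -0.527, 0.55]
contact_force: [0.4, 0.4, 0.5]
finger_gap: 0.0161
```

```bash
python3 -c "
from h import *
s,c=wrist();h=c['color'];a=cv2.cvtColor(h,cv2.COLOR_RGB2HSV)
b=read_camera('scene')
cv2.imwrite('pics/w5.png',np.hstack([cv2.resize(np.clip(h[170:270,180:330,::-1].astype(float)*2,0,255).astype(np.uint8),(450,300)),cv2.resize(b['color'][185:235,240:295,::-1],(330,300))]))
d=(a[...,2]<70);
for r in(190,195,200,205,210): x=np.nonzero(d[r,200:320])[0]+200; print(r,x.min(),x.max())
P=np.array(s['position']);R=toolR(s)
for n,X in(('tcp',P),('tip25',P+R@[0,.025,0]),('pad14',[.5302,.0970,.014])):print(n,proj(b,X),proj(c,X))
"
```

```text
Traceback (most recent call last):
ValueError: zero-size array to reduction operation minimum which has no identity
```

View pics/w5.png

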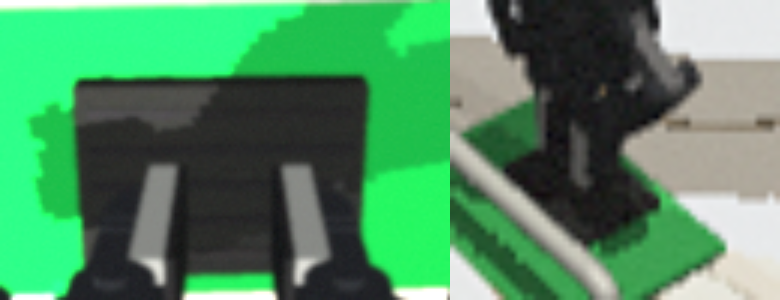

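Call:
servo_tool(
  increments=[
    [16,0,0.4,0,0],
    [16,0,0.3,0,0],
  ],
)

```text
clock: 10.72
position: [0.5312, 0.0966, 0.0154]
tcp_rot: [-0.461, 0.455, -0.527, 0.551]
contact_force: [0.5, 0.3, -0.2]
finger_gap: 0.0161
```

Call:
servo_tool(
  increments=[
    [16,0,0.4,0,0],
    [16,0,0.3,0,0],
  ],
)

```text
clock: 10.88
position: [0.5312, 0.0966, 0.0147]
tcp_rot: [-0.461, 0.455, -0.527, 0.551]
contact_force: [0.3, -1.2, 0.2]
finger_gap: 0.016
```

```bash
python3 st.py
```

```text
10.8833 [0.5312 0.0966 0.0147] yaw -99.3327488180905 tilt 0.014492686272718602 0.030843147741958205 [ 0.296  -1.2026  0.1823] [-0.0217  0.0228  0.0177]
```

Call:
servo_tool(
  increments=[
    [16,0,0.4,0,0],
    [16,0,0.3,0,0],
  ],
)

```text
clock: 11.05
position: [0.5312, 0.0966, 0.0139]
tcp_rot: [-0.461, 0.455, -0.527, 0.551]
contact_force: [0.1, -0.2, -1.2]
finger_gap: 0.0156
```

Call:
servo_tool(
  increments=[
    [16,0,0.4,0,0],
    [16,0,0.3,0,0],
  ],
)

```text
clock: 11.22
position: [0.5313, 0.0966, 0.0131]
tcp_rot: [-0.461, 0.454, -0.527, 0.551]
contact_force: [-0.6, -0.8, -0.8]
finger_gap: 0.0159
```

Call:
servo_tool(
  increments=[
    [16,0,0.4,0,0],
    [16,0,0.3,0,0],
  ],
)

```text
clock: 11.38
position: [0.5313, 0.0965, 0.0124]
tcp_rot: [-0.461, 0.455, -0.527, 0.551]
contact_force: [0.4, 0.1, 0.9]
finger_gap: 0.0163
```

Call:
servo_tool(
  increments=[
    [16,0,0.4,0,0],
    [16,0,0.3,0,0],
  ],
)

```text
clock: 11.55
position: [0.5313, 0.0965, 0.0115]
tcp_rot: [-0.461, 0.455, -0.527, 0.55]
contact_force: [0.2, 0.1, -0.1]
finger_gap: 0.0159
```

```bash
python3 -c "
from h import *
np.set_printoptions(precision=4,suppress=True)
s,c=wrist();h=c['color'];b=read_camera('scene');t=read_camera('top')
cv2.imwrite('pics/w6.png',np.vstack([np.hstack([cv2.resize(h[170:270,180:330,::-1],(450,300),interpolation=2),cv2.resize(b['color'][185:235,240:295,::-1],(330,300),interpolation=2)]),cv2.resize(t['color'][185:245,180:336,::-1],(780,300),interpolation=2)]))
P=np.array(s['position']);R=toolR(s);print(s['position'],s['contact_force'])
for e in(0,.01,.025):
  for z in(-.008,.008): 
    for x in(-.011,.011): X=P+R@[x,e,z];print(e,x,z,proj(c,X),proj(b,X))
for X in([.5302,.0970,.011],[.5302,.0970,.018]):print('pad',proj(b,X),proj(c,X),proj(t,X))
"
```

```text
[0.5313 0.0965 0.0115] [ 0.2005  0.1267 -0.1152]
0 -0.011 -0.008 [242.2967 215.7943] [259.3966 219.0979]
0 0.011 -0.008 [242.8076 248.506 ] [265.8456 215.4233]
0 -0.011 0.008 [268.8579 215.7895] [255.7479 215.6018]
0 0.011 0.008 [268.3764 248.4995] [262.1733 211.9926]
0.01 -0.011 -0.008 [243.0397 209.8717] [259.3689 221.6133]
0.01 0.011 -0.008 [243.4958 241.0686] [265.7751 217.9399]
0.01 -0.011 0.008 [268.1444 209.8675] [255.745  218.1181]
0.01 0.011 0.008 [267.715  241.0628] [262.1278 214.5097]
0.025 -0.011 -0.008 [244.0134 202.1129] [259.3281 225.3232]
0.025 0.011 -0.008 [244.4025 231.2748] [265.6711 221.6522]
0.025 -0.011 0.008 [267.2093 202.1094] [255.7406 221.83  ]
0.025 0.011 0.008 [266.8436 231.2699] [262.0607 218.2233]
pad [260.971  215.9416] [253.7114 231.6541] [254.2442 216.3348]
pad [260.9781 214.0986] [253.9877 236.9316] [254.222  216.0754]
```

View pics/w6.png

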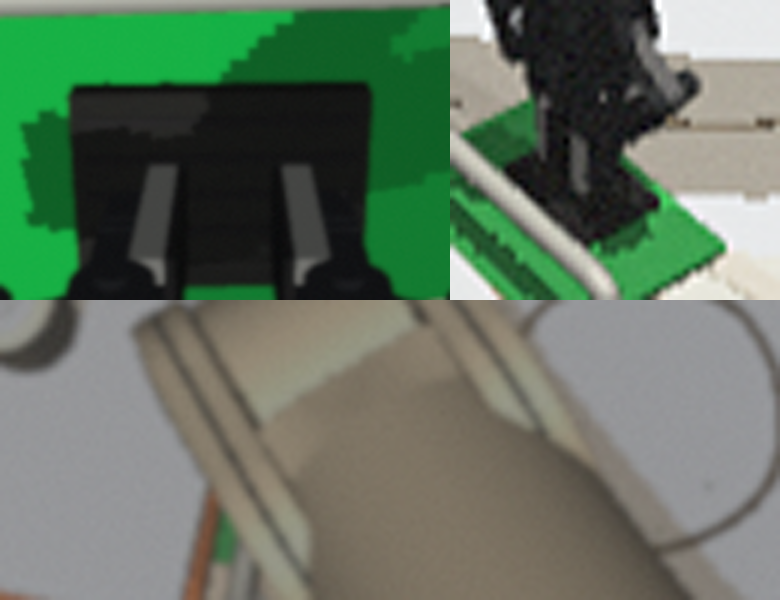

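Measuring the fingertips in both pictures puts them well short of the nominal 25 mm, and they still hover about 8–10 mm above the pad. The pad top itself sits about 4 mm below the TCP. I'll keep feeling.

Call:
servo_tool(
  increments=[
    [16,0,0.6,0,0],
    [16,0,0.6,0,0],
    [16,0,0.6,0,0],
  ],
)

```text
clock: 11.95
position: [0.5315, 0.0965, 0.0098]
tcp_rot: [-0.461, 0.454, -0.527, 0.551]
contact_force: [-0.1, -1.1, 0.2]
finger_gap: 0.016
```

Call:
servo_tool(
  increments=[
    [16,0,0.5,0,0],
    [16,0,0.4,0,0],
  ],
)

```text
clock: 12.12
position: [0.5315, 0.0965, 0.0088]
tcp_rot: [-0.461, 0.454, -0.527, 0.551]
contact_force: [-0.7, 0.3, -0.8]
finger_gap: 0.0158
```

```bash
python3 st.py
```

```text
12.1167 [0.5315 0.0965 0.0088] yaw -99.33231978939604 tilt 0.014450119220611513 0.031020854537342046 [-0.7186  0.2698 -0.7611] [ 0.0556 -0.0007  0.0201]
```

Call:
servo_tool(
  increments=[
    [16,0,0.5,0,0],
    [16,0,0.4,0,0],
  ],
)

```text
clock: 12.28
position: [0.5315, 0.0964, 0.0077]
tcp_rot: [-0.461, 0.454, -0.527, 0.551]
contact_force: [-0.0, -0.3, -0.7]
finger_gap: 0.016
```

Call:
servo_tool(
  increments=[
    [16,0,0.5,0,0],
    [16,0,0.4,0,0],
  ],
)

```text
clock: 12.45
position: [0.5315, 0.0964, 0.0067]
tcp_rot: [-0.461, 0.454, -0.527, 0.551]
contact_force: [0.3, 0.0, 0.3]
finger_gap: 0.0158
```

```bash
python3 st.py
```

```text
12.45 [0.5315 0.0964 0.0067] yaw -99.33456226444169 tilt 0.014450715765290001 0.030927174837205085 [0.3108 0.0328 0.2758] [0.0281 0.0036 0.0417]
```

Call:
servo_tool(
  increments=[
    [16,0,0.5,0,0],
    [16,0,0.4,0,0],
  ],
)

```text
clock: 12.62
position: [0.5315, 0.0964, 0.0057]
tcp_rot: [-0.461, 0.454, -0.527, 0.551]
contact_force: [-0.6, -0.1, -0.2]
finger_gap: 0.016
```

Call:
servo_tool(
  increments=[
    [16,0,0.5,0,0],
    [16,0,0.4,0,0],
  ],
)

```text
clock: 12.78
position: [0.5316, 0.0964, 0.0047]
tcp_rot: [-0.461, 0.454, -0.527, 0.551]
contact_force: [-0.6, 0.0, -1.1]
finger_gap: 0.0161
```

Call:
servo_tool(
  increments=[
    [16,0,0.5,0,0],
    [16,0,0.3,0,0],
  ],
)

```text
clock: 12.95
position: [0.5316, 0.0964, 0.0038]
tcp_rot: [-0.461, 0.454, -0.527, 0.551]
contact_force: [-1.5, 0.5, 1.0]
finger_gap: 0.0161
```

Call:
servo_tool(
  increments=[
    [16,0,0.4,0,0],
    [16,0,0.3,0,0],
  ],
)

```text
clock: 13.12
position: [0.5316, 0.0964, 0.0032]
tcp_rot: [-0.461, 0.454, -0.527, 0.551]
contact_force: [-1.4, -0.4, 5.0]
finger_gap: 0.0158
```

Contact at TCP z ≈ 3.5 mm (+5 N). I'll bring the press to about 12 N.

Call:
servo_tool(
  increments=[
    [16,0,0.3,0,0],
    [16,0,0.2,0,0],
  ],
)

```text
clock: 13.28
position: [0.5317, 0.0964, 0.0032]
tcp_rot: [-0.461, 0.455, -0.527, 0.551]
contact_force: [-1.4, -1.3, 6.1]
finger_gap: 0.0159
```

```bash
python3 st.py
```

```text
13.2833 [0.5317 0.0964 0.0032] yaw -99.33224706660843 tilt 0.014953337232556263 0.030990427420007183 [-1.4417 -1.2703  6.0595] [-0.0671  0.5869 -0.0046]
```

Call:
servo_tool(
  increments=[
    [16,0,0.6,0,0],
    [16,0,0.6,0,0],
  ],
)

```text
clock: 13.45
position: [0.5317, 0.0964, 0.0028]
tcp_rot: [-0.461, 0.455, -0.527, 0.551]
contact_force: [-4.2, -1.0, 10.3]
finger_gap: 0.0159
```

```bash
python3 st.py
```

```text
13.45 [0.5317 0.0964 0.0028] yaw -99.33851726889498 tilt 0.015632026981902636 0.03100755820950865 [-4.1784 -0.9777 10.336 ] [-0.1792  1.0762  0.0153]
```

Call:
servo_tool(
  increments=[
    [16,1,0.7,0,0],
    [16,2,0.7,0,0],
    [16,2.5,0.7,0,0],
  ],
)

```text
clock: 13.7
position: [0.5324, 0.0951, 0.0032]
tcp_rot: [-0.463, 0.453, -0.527, 0.55]
contact_force: [-0.2, 4.4, 4.6]
finger_gap: 0.016
```

```bash
python3 st.py
```

```text
13.7 [0.5324 0.0951 0.0032] yaw -99.18910954501062 tilt 0.010649050786385172 0.03449044650856534 [-0.1924  4.363   4.5894] [ 1.0098  0.042  -0.0292]
```

Call:
servo_tool(
  increments=[
    [16,0,1.2,0,0],
    [16,0,1.0,0,0],
  ],
)

```text
clock: 13.87
position: [0.5332, 0.0953, 0.0025]
tcp_rot: [-0.464, 0.453, -0.526, 0.55]
contact_force: [-5.0, -2.7, 14.2]
finger_gap: 0.0158
```

Call:
servo_tool(
  increments=[
    [16,1.5,1.0,0,0],
    [16,2.5,1.0,0,0],
  ],
)

```text
clock: 14.03
position: [0.5341, 0.0943, 0.0029]
tcp_rot: [-0.466, 0.452, -0.526, 0.55]
contact_force: [-1.1, 5.9, 9.6]
finger_gap: 0.016
```

```bash
python3 st.py
```

```text
14.0333 [0.5341 0.0943 0.0029] yaw -99.07326653680646 tilt 0.0074827891441967 0.039240592009466224 [-1.1484  5.9472  9.6153] [1.2203 0.274  0.0236]
```

Call:
servo_tool(
  increments=[
    [16,3,1.2,-0.4,0],
    [16,3.5,1.2,-0.4,0],
  ],
)

```text
clock: 14.2
position: [0.5349, 0.0923, 0.0031]
tcp_rot: [-0.469, 0.45, -0.525, 0.55]
contact_force: [0.1, 5.0, 7.9]
finger_gap: 0.0161
```

```bash
python3 st.py
```

```text
14.2 [0.5349 0.0923 0.0031] yaw -98.91633955957354 tilt 0.0014826414364159657 0.044565249983455735 [0.1116 5.0261 7.8761] [1.1301 0.0455 0.006 ]
```

```bash
cat > ck.py <<'E'
from h import *
np.set_printoptions(precision=4,suppress=True)
s,c=wrist();R=toolR(s);P=np.array(s["position"]);a=cv2.cvtColor(c["color"],cv2.COLOR_RGB2HSV)
g=(a[...,0]>50)&(a[...,0]<80)&(a[...,1]>100)
# far pad edge: last green row above pad per column; side edges: at row+6
f=[]
for x in range(235,275,4):
    col=g[:260,x]; ys=np.nonzero(col)[0]; f.append(ys[ys<225].max())
r=int(np.median(f))+8; d=~g[r]; lx=253
while d[lx]: lx-=1
rx=253
while d[rx]: rx+=1
print("padedge row",f[::3],"sides",lx,rx)
L,Q=[atz(c,(x,np.median(f)+.5),.013) for x in(lx+1,rx-1)]
T=P+R@[0,-.012,0]; M=R.T@((L+Q)/2-T)*1000
print("pad far edge mid rel tip, tool x,z mm",M[[0,2]],"pad yaw",np.degrees(np.arctan2(-(L-Q)[0],(L-Q)[1])))
print(s["clock"],P,"yaw",np.degrees(np.arctan2(R[1,0],R[0,0])),"tilt",R[2,0],R[2,2],s["contact_force"],s["ft_torque"])
E
python3 ck.py
```

```text
padedge row [np.int64(203), np.int64(202), np.int64(202), np.int64(201)] sides 199 305
pad far edge mid rel tip, tool x,z mm [-22.9719  -1.7109] pad yaw 80.18179229132987
14.2 [0.5349 0.0923 0.0031] yaw -98.91633955957354 tilt 0.0014826414364159657 0.044565249983455735 [0.1116 5.0261 7.8761] [1.1301 0.0455 0.006 ]
```

Call:
servo_tool(
  increments=[
    [16,4,1.2,-0.5,0],
    [16,4.5,1.2,-0.5,0],
    [16,5,1.2,-0.5,0],
  ],
)

```text
clock: 14.5
position: [0.5357, 0.0855, 0.0032]
tcp_rot: [-0.475, 0.446, -0.524, 0.549]
contact_force: [-0.4, 5.5, 7.5]
finger_gap: 0.0156
```

```bash
python3 ck.py
```

```text
padedge row [np.int64(202), np.int64(202), np.int64(201), np.int64(201)] sides 199 304
pad far edge mid rel tip, tool x,z mm [-23.4532  -1.9448] pad yaw 80.28406157213455
14.5 [0.5357 0.0855 0.0032] yaw -98.64983334242673 tilt -0.007990427636428044 0.05358094412148509 [-0.3897  5.5475  7.533 ] [ 1.157  -0.042  -0.0326]
```

The board follows the fingers, since the pad stays fixed in the wrist view. The motion drifts sideways and the tool tilts a little, so I'll correct sideways and go faster to cut the per-row drift.

Call:
servo_tool(
  increments=[
    [16,5.5,1.4,-1.5,0.004],
    [16,5.5,1.4,-1.5,0.004],
    [16,6,1.4,-1.5,0.004],
  ],
)

```text
clock: 14.8
position: [0.5345, 0.0765, 0.0033]
tcp_rot: [-0.479, 0.438, -0.525, 0.551]
contact_force: [2.0, 7.8, 8.7]
finger_gap: 0.0158
```

```bash
python3 ck.py
```

```text
padedge row [np.int64(201), np.int64(200), np.int64(200), np.int64(199)] sides 199 304
pad far edge mid rel tip, tool x,z mm [-23.9421  -1.8938] pad yaw 79.65148181390221
14.8 [0.5345 0.0765 0.0033] yaw -99.07655503642123 tilt -0.02011304754935972 0.06502908183713871 [2.0465 7.8001 8.6552] [ 1.6878 -0.3378  0.0416]
```

Call:
servo_tool(
  increments=[
    [16,6.3,1.7,-1.5,0.002],
    [16,6.3,1.7,-1.5,0.002],
    [16,6.3,1.7,-1.5,0.002],
  ],
)

```text
clock: 15.1
position: [0.5343, 0.0673, 0.0032]
tcp_rot: [-0.485, 0.431, -0.524, 0.551]
contact_force: [0.9, 8.4, 12.9]
finger_gap: 0.0161
```

```bash
python3 ck.py
```

```text
padedge row [np.int64(201), np.int64(200), np.int64(199), np.int64(198)] sides 199 304
pad far edge mid rel tip, tool x,z mm [-24.139  -1.823] pad yaw 79.37679190052337
15.1 [0.5343 0.0673 0.0032] yaw -99.08836045997252 tilt -0.03407141070484204 0.07935319958816003 [ 0.9192  8.3607 12.9152] [ 1.8748 -0.2446  0.0378]
```

```bash
python3 -c "
from h import *
s,c=wrist();cv2.imwrite('pics/w7.png',c['color'][...,::-1])
b=read_camera('scene');cv2.imwrite('pics/s7.png',b['color'][...,::-1]);t=read_camera('top')
cv2.imwrite('pics/m7.png',np.hstack([c['color'][60:300,120:400,::-1],cv2.resize(b['color'][160:280,150:310,::-1],(320,240)),]))
"
```

```text
(no output)
```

View pics/m7.png

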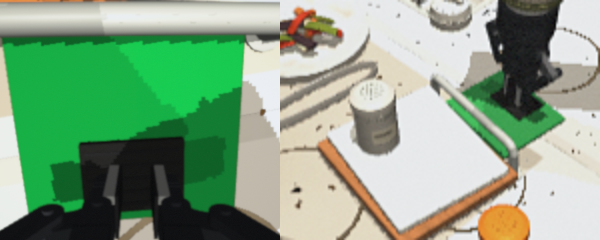

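```bash
python3 -c "
from h import *
np.set_printoptions(precision=4,suppress=True)
s,c=wrist();a=cv2.cvtColor(c['color'],cv2.COLOR_RGB2HSV);g=(a[...,0]>50)&(a[...,0]<80)&(a[...,1]>100)
for r in(105,115,125,135,150,165):
  x=np.nonzero(g[r])[0];print(r,atz(c,(x.min(),r),.008)[:2],atz(c,(x.max(),r),.008)[:2])
t=read_camera('top');im=t['color'];cv2.imwrite('pics/t7.png',im[...,::-1])
"
```

```text
105 [0.4782 0.1513] [0.6041 0.1311]
115 [0.4784 0.1462] [0.6032 0.1258]
125 [0.4775 0.1412] [0.6029 0.1204]
135 [0.4766 0.1362] [0.6019 0.115 ]
150 [0.476  0.1283] [0.6008 0.1067]
165 [0.4749 0.1203] [0.5997 0.0982]
```

The wrist view shows the board passing cleanly under the bar. Its right edge is about 5 mm and its left edge about 20 mm from the posts, and the stack is intact with the shaker standing. I'll steer slightly toward -x and continue.

Call:
servo_tool(
  increments=[
    [16,6,1.5,-2.3,0.002],
    [16,6.5,1.4,-2.3,0.002],
    [16,6.5,1.4,-2.3,0.002],
    [16,6.5,1.4,-2.3,0.002],
  ],
)

```text
clock: 15.73
position: [0.5317, 0.0552, 0.0037]
tcp_rot: [-0.494, 0.421, -0.523, 0.553]
contact_force: [1.4, 7.3, 10.2]
finger_gap: 0.0161
```

```bash
python3 ck.py
```

```text
padedge row [np.int64(200), np.int64(200), np.int64(199), np.int64(198)] sides 199 303
pad far edge mid rel tip, tool x,z mm [-24.1588  -2.0228] pad yaw 79.08080739629129
15.7333 [0.5317 0.0552 0.0037] yaw -99.02919469969495 tilt -0.05077987103034254 0.098832363407621 [ 1.3994  7.3462 10.1608] [ 1.7499 -0.4097  0.096 ]
```

Call:
servo_tool(
  increments=[
    [16,7.2,1.3,-2.3,0.002],
    [16,7.2,1.3,-2.3,0.002],
    [16,7.2,1.4,-2.3,0.002],
    [16,7.2,1.4,-2.3,0.002],
  ],
)

```text
clock: 16.12
position: [0.529, 0.0395, 0.0039]
tcp_rot: [-0.503, 0.411, -0.52, 0.554]
contact_force: [1.1, 8.0, 12.7]
finger_gap: 0.0163
```

```bash
python3 ck.py
```

```text
padedge row [np.int64(200), np.int64(199), np.int64(198), np.int64(198)] sides 198 302
pad far edge mid rel tip, tool x,z mm [-23.9975  -2.4864] pad yaw 78.77419269029367
16.1167 [0.529  0.0395 0.0039] yaw -98.94712351773777 tilt -0.0680640198920835 0.11972032350816525 [ 1.0634  7.961  12.6795] [ 1.8662 -0.4126  0.1023]
```

Call:
servo_tool(
  increments=[
    [16,7.2,1.2,-2.4,0.002],
    [16,7.2,1.2,-2.4,0.002],
    [16,7.2,1.2,-2.4,0.002],
    [16,7.2,1.2,-2.4,0.002],
    [16,7.2,1.2,-2.4,0.002],
  ],
)

```text
clock: 16.58
position: [0.5264, 0.0193, 0.0044]
tcp_rot: [-0.514, 0.399, -0.517, 0.556]
contact_force: [2.0, 9.0, 12.0]
finger_gap: 0.0158
```

```bash
python3 ck.py
```

```text
padedge row [np.int64(200), np.int64(199), np.int64(198), np.int64(197)] sides 198 301
pad far edge mid rel tip, tool x,z mm [-24.0154  -2.6587] pad yaw 78.42786563637708
16.5833 [0.5264 0.0193 0.0044] yaw -98.8000500265383 tilt -0.08838816041496722 0.14713414912953915 [ 1.9737  8.9975 12.0497] [ 1.9645 -0.4176  0.1467]
```

Call:
servo_tool(
  increments=[
    [16,7.2,1.1,-2.4,0.003],
    [16,7.2,1.1,-2.4,0.003],
    [16,7.2,1.1,-2.4,0.003],
    [16,7.2,1.1,-2.4,0.003],
    [16,7.2,1.1,-2.4,0.003],
  ],
)

```text
clock: 17.05
position: [0.525, -0.001, 0.0048]
tcp_rot: [-0.524, 0.385, -0.514, 0.559]
contact_force: [1.2, 9.8, 14.0]
finger_gap: 0.016
```

```bash
python3 ck.py
```

```text
padedge row [np.int64(200), np.int64(198), np.int64(197), np.int64(196)] sides 197 300
pad far edge mid rel tip, tool x,z mm [-24.0687  -3.1024] pad yaw 77.8585624843856
17.05 [ 0.525  -0.001   0.0048] yaw -98.87074051513834 tilt -0.1082520383269912 0.1751747739167096 [ 1.2287  9.7512 13.9668] [ 2.2205 -0.494   0.2429]
```

```bash
cat > ed.py <<'E'
from h import *
np.set_printoptions(precision=4,suppress=True)
s,c=wrist();a=cv2.cvtColor(c['color'],cv2.COLOR_RGB2HSV);g=(a[...,0]>50)&(a[...,0]<80)&(a[...,1]>100)
g=cv2.morphologyEx(g.astype(np.uint8),cv2.MORPH_OPEN,np.ones((3,3)))
E={0:[],1:[]}
for r in range(60,190,3):
  x=np.nonzero(g[r,60:450])[0]+60
  if len(x)>100:
    for i,v in((0,x.min()-.5),(1,x.max()+.5)): E[i].append(atz(c,(v,r),.008)[:2])
for i in E:
  P=np.array(E[i],np.float32);vx,vy,x0,y0=cv2.fitLine(P,cv2.DIST_HUBER,0,.001,.001).ravel()
  if vy>0: vx,vy=-vx,-vy
  print("LR"[i],len(P),"dir",np.degrees(np.arctan2(vy,vx)),"y range",P[:,1].min(),P[:,1].max(),"x at y=.146:",x0+vx/vy*(.146-y0), "x at y=0",x0-vx/vy*y0)
t=read_camera('top')
h=cv2.cvtColor(t['color'],cv2.COLOR_RGB2HSV);G=(h[...,0]>50)&(h[...,0]<80)&(h[...,1]>100);G[:150]=0
ys,xs=np.nonzero(G);print("top green",len(xs),xs.min() if len(xs) else 0,xs.max() if len(xs) else 0)
cv2.imwrite('pics/ed_w.png',c['color'][...,::-1]);cv2.imwrite('pics/ed_t.png',t['color'][...,::-1])
E
python3 ed.py
```

```text
L 44 dir -95.95235 y range 0.03949329 0.10475423 x at y=.146: 0.47285277 x at y=0 0.45763028
R 44 dir -95.78674 y range 0.013185591 0.088314615 x at y=.146: 0.6008245 x at y=0 0.58602846
top green 2522 20 297
```

The board is well centred between the posts, with gaps of 15 and 9.5 mm. The tilt means only the near finger presses, off-centre on the pad, and the board has turned about 3°. I'll lift, shift about 25 mm across so the drag acts just past centre, and press again.

Call:
servo_tool(
  increments=[
    [16,0,0,0,0],
    [16,0,-4,0,0],
    [16,0,-6,0,0],
    [16,0,0,8,0],
    [16,0,0,8,0],
  ],
)

```text
clock: 17.62
position: [0.5395, -0.0048, 0.0197]
tcp_rot: [-0.525, 0.385, -0.513, 0.56]
contact_force: [0.9, -0.2, -0.2]
finger_gap: 0.0162
```

Call:
servo_tool(
  increments=[
    [16,0,3,5,0],
    [16,0,2,3,0],
    [16,0,2,0,0],
    [16,0,1,0,0],
  ],
)

```text
clock: 17.95
position: [0.5524, -0.0067, 0.0131]
tcp_rot: [-0.525, 0.384, -0.513, 0.56]
contact_force: [0.7, 0.1, -0.2]
finger_gap: 0.0162
```

```bash
python3 ck.py; python3 ed.py
```

```text
padedge row [np.int64(193), np.int64(192), np.int64(224), np.int64(224)] sides 150 254
pad far edge mid rel tip, tool x,z mm [-16.7285 -30.3772] pad yaw 77.35703154214137
17.95 [ 0.5524 -0.0067  0.0131] yaw -98.93045897811787 tilt -0.10753930353796859 0.17846661149856813 [ 0.7178  0.1391 -0.1536] [-0.0826  0.1816  0.0189]
L 44 dir -95.66464 y range 0.03904734 0.10602637 x at y=.146: 0.47344258 x at y=0 0.4589608
R 44 dir -95.676796 y range 0.012550327 0.08920736 x at y=.146: 0.6015307 x at y=0 0.5870176
top green 2590 24 302
```

Call:
servo_tool(
  increments=[
    [16,0,1,0,0],
    [16,0,0.8,0,0],
    [16,0,0.6,0,0],
  ],
)

```text
clock: 18.35
position: [0.552, -0.0062, 0.0107]
tcp_rot: [-0.525, 0.385, -0.513, 0.56]
contact_force: [0.7, -0.1, -0.3]
finger_gap: 0.016
```

Call:
servo_tool(
  increments=[
    [16,0,0.5,0,0],
    [16,0,0.4,0,0],
  ],
)

```text
clock: 18.52
position: [0.552, -0.0061, 0.0097]
tcp_rot: [-0.525, 0.385, -0.513, 0.56]
contact_force: [0.5, -0.1, -0.1]
finger_gap: 0.016
```

Call:
servo_tool(
  increments=[
    [16,0,0.5,0,0],
    [16,0,0.4,0,0],
  ],
)

```text
clock: 18.68
position: [0.5521, -0.0061, 0.0088]
tcp_rot: [-0.525, 0.385, -0.513, 0.56]
contact_force: [0.5, -0.0, -1.0]
finger_gap: 0.016
```

Call:
servo_tool(
  increments=[
    [16,0,0.4,0,0],
    [16,0,0.4,0,0],
  ],
)

```text
clock: 18.85
position: [0.5523, -0.0061, 0.008]
tcp_rot: [-0.525, 0.385, -0.513, 0.56]
contact_force: [0.2, -0.1, -0.2]
finger_gap: 0.016
```

Call:
servo_tool(
  increments=[
    [16,0,0.5,0,0],
    [16,0,0.4,0,0],
  ],
)

```text
clock: 19.02
position: [0.5525, -0.006, 0.007]
tcp_rot: [-0.525, 0.385, -0.513, 0.56]
contact_force: [-0.5, -0.3, -0.1]
finger_gap: 0.0158
```

Call:
servo_tool(
  increments=[
    [16,0,0.5,0,0],
    [16,0,0.4,0,0],
  ],
)

```text
clock: 19.18
position: [0.5528, -0.006, 0.0061]
tcp_rot: [-0.525, 0.385, -0.513, 0.56]
contact_force: [-1.1, -0.4, 2.9]
finger_gap: 0.0157
```

Call:
servo_tool(
  increments=[
    [16,0,0.4,0,0],
    [16,0,0.3,0,0],
  ],
)

```text
clock: 19.35
position: [0.553, -0.006, 0.0057]
tcp_rot: [-0.524, 0.385, -0.513, 0.56]
contact_force: [-3.4, -0.6, 6.5]
finger_gap: 0.0161
```

Call:
servo_tool(
  increments=[
    [16,2,1.3,-1,0],
    [16,4,1.3,-2,0],
    [16,6,1.2,-2.6,0.003],
    [16,7,1.2,-2.8,0.003],
    [16,7,1.2,-2.8,0.003],
  ],
)

```text
clock: 19.77
position: [0.5524, -0.0178, 0.0049]
tcp_rot: [-0.533, 0.375, -0.509, 0.562]
contact_force: [0.7, 7.4, 17.5]
finger_gap: 0.0162
```

```bash
python3 st.py; python3 ed.py
```

```text
19.7667 [ 0.5524 -0.0178  0.0049] yaw -98.69670917041444 tilt -0.1209886926830141 0.2017164307827886 [ 0.7153  7.3959 17.4653] [ 1.6916 -0.4333  0.2136]
L 44 dir -98.382675 y range 0.029443817 0.09175713 x at y=.146: 0.47929078 x at y=0 0.4577765
R 44 dir -95.626656 y range 0.0026906 0.0764878 x at y=.146: 0.6023447 x at y=0 0.58796066
top green 2829 21 306
```

Call:
servo_tool(
  increments=[
    [16,7.2,0.6,-3.2,0.003],
    [16,7.2,0.7,-3.2,0.003],
    [16,7.2,0.7,-3.2,0.003],
    [16,7.2,0.7,-3.2,0.003],
    [16,7.2,0.7,-3.2,0.003],
  ],
)

```text
clock: 20.28
position: [0.5476, -0.0411, 0.0056]
tcp_rot: [-0.541, 0.362, -0.504, 0.567]
contact_force: [1.6, 5.7, 15.7]
finger_gap: 0.0163
```

```bash
python3 st.py; python3 ed.py
```

```text
20.2833 [ 0.5476 -0.0411  0.0056] yaw -98.8404803172272 tilt -0.13489043156693004 0.22909936015035348 [ 1.5929  5.6849 15.6739] [ 1.4921 -0.5337  0.2213]
L 44 dir -98.742294 y range 0.0068491437 0.0686724 x at y=.146: 0.47945487 x at y=0 0.45700338
R 44 dir -96.96743 y range -0.021215033 0.053553574 x at y=.146: 0.6039923 x at y=0 0.58615
top green 3298 43 314
```

Call:
servo_tool(
  increments=[
    [16,6.3,0.5,-3.4,0.003],
    [16,6.3,0.6,-3.4,0.003],
    [16,6.3,0.6,-3.4,0.003],
    [16,6.3,0.6,-3.4,0.003],
    [16,6.3,0.6,-3.4,0.003],
  ],
)

```text
clock: 20.8
position: [0.5427, -0.0618, 0.0061]
tcp_rot: [-0.548, 0.35, -0.5, 0.573]
contact_force: [1.0, 6.6, 15.8]
finger_gap: 0.0159
```

```bash
python3 st.py; python3 ed.py
```

```text
20.8 [ 0.5427 -0.0618  0.0061] yaw -99.05187524181358 tilt -0.14640316998524638 0.2560662519864021 [ 1.0001  6.6012 15.8154] [ 1.4558 -0.5394  0.2824]
L 44 dir -98.63992 y range -0.013047951 0.04824177 x at y=.146: 0.4783887 x at y=0 0.45620418
R 44 dir -98.253975 y range -0.042424213 0.033074558 x at y=.146: 0.6062032 x at y=0 0.5850239
top green 3715 22 321
```

Call:
servo_tool(
  increments=[
    [16,6.3,0.4,-3.2,-0.004],
    [16,6.3,0.4,-3.2,-0.004],
    [16,6.3,0.4,-3.2,-0.004],
    [16,6.3,0.4,-3.2,-0.004],
    [16,6.3,0.4,-3.2,-0.004],
  ],
)

```text
clock: 21.32
position: [0.5386, -0.0837, 0.0067]
tcp_rot: [-0.562, 0.349, -0.485, 0.572]
contact_force: [0.9, 6.4, 16.0]
finger_gap: 0.0159
```

```bash
python3 st.py; python3 ed.py
```

```text
21.3167 [ 0.5386 -0.0837  0.0067] yaw -97.22534045328044 tilt -0.1459977004726405 0.2870867472988824 [ 0.8572  6.3695 16.0394] [ 1.385  -0.6326  0.2517]
L 44 dir -99.04653 y range -0.03727231 0.023280146 x at y=.146: 0.47959667 x at y=0 0.45635098
R 44 dir -98.95345 y range -0.06384076 0.012603948 x at y=.146: 0.6084287 x at y=0 0.58542615
top green 4155 36 328
```

Call:
servo_tool(
  increments=[
    [16,6.3,0.2,-3.4,-0.003],
    [16,6.3,0.2,-3.4,-0.003],
    [16,6.3,0.2,-3.4,-0.003],
    [16,6.3,0.2,-3.4,-0.003],
    [16,6.3,0.2,-3.4,-0.003],
  ],
)

```text
clock: 21.83
position: [0.5341, -0.1083, 0.0072]
tcp_rot: [0.574, -0.347, 0.47, -0.573]
contact_force: [0.2, 4.0, 14.8]
finger_gap: 0.0162
```

```bash
python3 st.py; python3 ed.py; python3 -c "
import cv2,numpy as np
cv2.imwrite('pics/m8.png',np.hstack([cv2.resize(cv2.imread('pics/ed_w.png')[40:300],(400,203)),cv2.resize(cv2.imread('pics/ed_t.png')[140:280,140:416],(400,203))]))"
```

```text
21.8333 [ 0.5341 -0.1083  0.0072] yaw -95.78509307922909 tilt -0.1428989344152679 0.3167434199352332 [ 0.1633  3.9562 14.8056] [ 1.0993 -0.6743  0.2725]
L 44 dir -100.37985 y range -0.06370489 -0.004021171 x at y=.146: 0.4847807 x at y=0 0.45803773
R 44 dir -100.36486 y range -0.088046275 -0.010863716 x at y=.146: 0.61444324 x at y=0 0.5877397
top green 4397 30 339
```

View pics/m8.png

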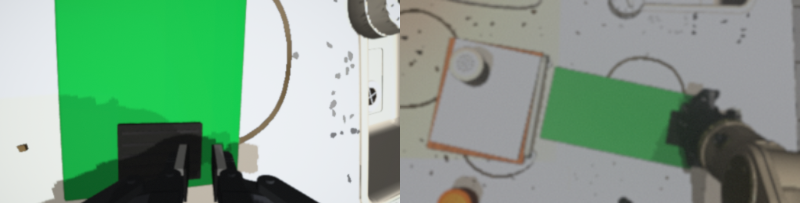

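The latest views show the board clear of the stop. The stack rests at the posts in order, the shaker stands, and the board is about 40 mm from the bumper. Slowing down.

Call:
servo_tool(
  increments=[
    [16,5,0.2,-3.2,-0.003],
    [16,5,0.2,-3.2,-0.003],
    [16,5,0.2,-3.2,-0.003],
    [16,5,0.2,-3.2,-0.003],
    [16,5,0.2,-3.2,-0.003],
  ],
)

```text
clock: 22.35
position: [0.5308, -0.129, 0.0077]
tcp_rot: [0.585, -0.346, 0.457, -0.575]
contact_force: [0.7, 4.7, 13.0]
finger_gap: 0.0158
```

Call:
servo_tool(
  increments=[
    [16,5,0.2,-3.2,-0.003],
    [16,4.5,0.2,-3,-0.003],
    [16,4,0.2,-2.8,-0.003],
  ],
)

```text
clock: 22.6
position: [0.5296, -0.1404, 0.0082]
tcp_rot: [0.591, -0.345, 0.448, -0.575]
contact_force: [0.0, 4.0, 12.4]
finger_gap: 0.0162
```

```bash
python3 st.py; python3 ed.py
```

```text
22.6 [ 0.5296 -0.1404  0.0082] yaw -93.70348997724956 tilt -0.1320320330074155 0.3597552929008885 [ 0.0187  4.0163 12.3815] [ 0.9294 -0.5398  0.2346]
L 44 dir -101.04015 y range -0.098132856 -0.039691053 x at y=.146: 0.48931 x at y=0 0.46082425
R 44 dir -101.02298 y range -0.1195738 -0.040962778 x at y=.146: 0.61932564 x at y=0 0.5908853
top green 4417 23 354
```

Call:
servo_tool(
  increments=[
    [16,3.5,0.3,-2.2,0],
    [16,3.5,0.3,-2.2,0],
    [16,3.5,0.3,-2.2,0],
    [16,3.5,0.3,-2.2,0],
  ],
)

```text
clock: 23.03
position: [0.5297, -0.1522, 0.0086]
tcp_rot: [0.594, -0.342, 0.442, -0.578]
contact_force: [0.3, 4.2, 10.9]
finger_gap: 0.0159
```

Call:
servo_tool(
  increments=[
    [16,3.5,0.3,-2.2,0],
    [16,3.5,0.3,-2.2,0],
    [16,3.5,0.3,-2.2,0],
  ],
)

```text
clock: 23.28
position: [0.5298, -0.1568, 0.0084]
tcp_rot: [0.599, -0.34, 0.438, -0.578]
contact_force: [1.1, 8.7, 13.8]
finger_gap: 0.0157
```

```bash
python3 st.py; python3 ed.py
```

```text
23.2833 [ 0.5298 -0.1568  0.0084] yaw -92.96508843979785 tilt -0.13218042445582173 0.3849015320585047 [ 1.0516  8.7353 13.773 ] [ 2.0692 -0.7079  0.6535]
L 44 dir -98.40792 y range -0.114767805 -0.057407446 x at y=.146: 0.47813722 x at y=0 0.45655718
R 44 dir -98.42602 y range -0.13545237 -0.056563966 x at y=.146: 0.6072927 x at y=0 0.5856656
top green 4467 27 361
```

The force rises sharply at the bumper and the board is squaring itself, from -101° to -98.4°. I'll press on gently until it is flush.

Call:
servo_tool(
  increments=[
    [16,4,0.5,-2.4,0],
    [16,4,0.5,-2.4,0],
    [16,4,0.5,-2.4,0],
  ],
)

```text
clock: 23.63
position: [0.53, -0.1578, 0.0075]
tcp_rot: [0.606, -0.338, 0.434, -0.575]
contact_force: [-3.9, 16.2, 22.3]
finger_gap: 0.016
```

```bash
python3 st.py; python3 ed.py
```

```text
23.6333 [ 0.53   -0.1578  0.0075] yaw -92.18301396780471 tilt -0.1372450703653042 0.3936019709508674 [-3.9269 16.1906 22.3427] [ 3.7786 -0.4126  1.3416]
L 44 dir -98.4369 y range -0.11664157 -0.059727494 x at y=.146: 0.4782023 x at y=0 0.4565468
R 44 dir -98.361115 y range -0.13601586 -0.056902047 x at y=.146: 0.60696214 x at y=0 0.58550394
top green 4479 24 362
```

Firm 16 N with no further turning, so the board is flush. Letting go: relax, then lift off.

Call:
servo_tool(
  increments=[
    [16,0,0,0,0],
    [16,0,-3,0,0],
    [16,0,-8,0,0],
    [16,0,-15,0,0],
    [16,0,-20,0,0],
  ],
)

```text
clock: 24.15
position: [0.5137, -0.1582, 0.0506]
tcp_rot: [0.609, -0.338, 0.433, -0.572]
contact_force: [0.3, -0.7, -0.3]
finger_gap: 0.0163
```

Call:
servo_tool(
  increments=[
    [16,0,-30,0,0],
    [16,0,-30,0,0],
    [16,0,-30,0,0],
    [16,0,-10,0,0],
    [16,0,0,0,0],
  ],
)

```text
clock: 24.57
position: [0.4788, -0.1702, 0.1296]
tcp_rot: [0.608, -0.338, 0.433, -0.573]
contact_force: [0.5, -0.4, -0.2]
finger_gap: 0.0159
```

```bash
python3 st.py; python3 - <<'E'
from h import *
s,c=wrist();t=read_camera('top');b=read_camera('scene')
cv2.imwrite('pics/f.png',np.vstack([np.hstack([cv2.resize(c['color'][...,::-1],(400,300)),cv2.resize(b['color'][130:310,150:390,::-1],(400,300))]),cv2.resize(t['color'][165:270,140:420,::-1],(800,300))]))
h=cv2.cvtColor(c['color'],cv2.COLOR_RGB2HSV);g=((h[...,0]>50)&(h[...,0]<80)&(h[...,1]>100)).astype(np.uint8)
for l in('green_front','bumper_face','pad'): print(l,[(np.round(d['centre'],1),round(d['p'],2),atz(c,d['centre'],.004).round(4)) for d in mark_of(l,c)[:2]])
E
```

```text
24.5667 [ 0.4788 -0.1702  0.1296] yaw -91.89675085878707 tilt -0.13897010626667844 0.3961608561023903 [ 0.473  -0.3834 -0.2094] [-0.1704  0.4473  0.0313]
green_front [(array([220.8, 205.3]), 0.68, array([ 0.4922, -0.1785,  0.004 ]))]
bumper_face [(array([216.6, 210.5]), 0.6, array([ 0.4871, -0.1832,  0.004 ]))]
pad [(array([226.5, 177.3]), 0.76, array([ 0.5016, -0.1499,  0.004 ]))]
```

View pics/f.png

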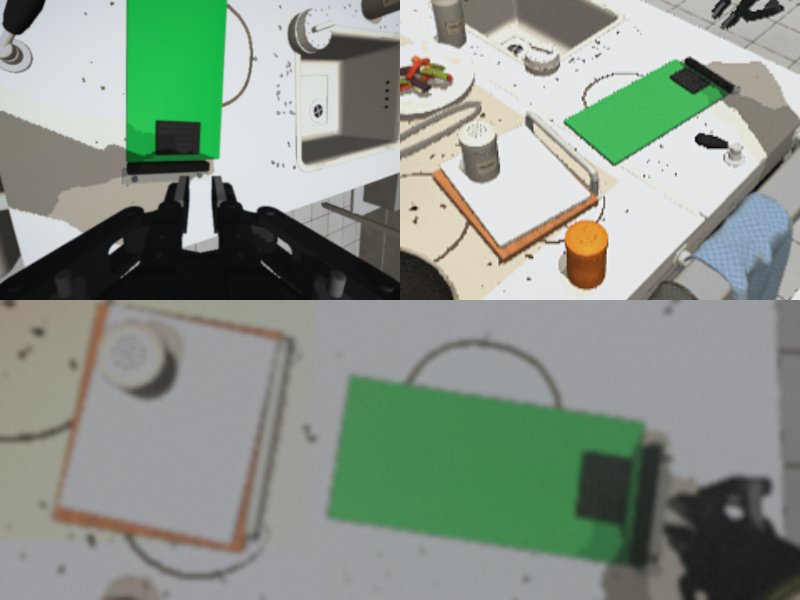

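```bash
python3 -c "
from cell import *
print(job_done())"
```

```text
the job is handed in; nothing more can be done
None
```

The green board is out from under the stack and rests with its front edge flush against the bumper. I've handed the job in at about 25 s on the robot's clock.

**How it went:** I pressed on the pad and drew the board out flat at about 8–18 N. On the way I lifted off once, shifted across and pressed again, because the board had started to turn. It then slid into the bumper and squared itself, from about −101° to −98.4°. The measured bumper line was −97.7°, and pushing on made no further turn. I then let go and lifted clear.

**Last checks:** in the final pictures the board lies along the bumper face. The wooden and white boards are against the posts in order, and the steel shaker is standing. The contact force is near zero.

**What was off:**
- **Sideways offset:** the middle of the board's front edge is about 5 mm to one side of the bumper's middle.
- **Final push:** it peaked at about 22 N of press, above the 8–18 N drag range but under 25 N. The drawing force was 16 N then.
- **Fingertips:** they touched the pad with the TCP some 35 mm lower than the stated 25 mm tip length implies. I never explained this and relied on feel.
- **Tool tilt:** the tool leaned by up to about 23° during the drag, because the servo rows could not correct it.
- **Speed:** it briefly reached roughly 56–59 mm/s, above the 50 mm/s limit, with no slip seen.
- **Tongs and timer:** I never moved near them, but I did not check them separately at the end.

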